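# Clamp the vial rack in the fraction collector

### The arm

A 6-joint arm with a two-finger parallel gripper is mounted at the origin on the work surface. World frame = base frame: x ahead of the robot, y to its left, z up, the work surface at z = 0. Lengths are in m, angles in rad, forces in N, time in s.
With the tool pointing down it reaches from about 0.25 to 0.725 m from the base axis. Payload 4 kg.
Tool frame: the origin (TCP) lies at the centre of the arm's flange, where the gripper is bolted on; the fingertips stand 173 mm ahead of it and the grasp point (between the pads) lies 155 mm ahead of it; x points along the fingers, z is the direction in which the jaws open and shut, and the axes are right-handed (so a half turn about x gives the same grasp; the last joint's range is limited). The gripper opens to 85 mm and grips with 20 to 120 N. Pads are 22 mm wide; open, the fingers measure 114 mm over their backs; the gripper's body (76 mm by 85 mm) begins 54 mm behind the grasp point. The pads swing forward as they close: fully open they stand 13 mm farther back than shut.
Start: joints at [-1.192, 0.241, 0.005, 1.335, 0, 1.571], TCP at [0.185, -0.465, 0.405] pointing down, gripper open.
Joint ranges: [-2.72, 2.72], [-1.05, 1.87], [-1.09, 1.28], [-1.99, 2.15], [-1.42, 1.44], [-3.14, 3.14]. Speed limits (rad/s): [2.79, 2.79, 3.14, 3.14, 3.14, 3.14].

### API

Orientations are given as a unit quaternion [x, y, z, w].
In Python, from workcell import bot gives the robot as it stands.
- The arm moves only by the tool arm_command, never from a script. Its argument "moves" is one flat list of numbers, 7 for each row, row after row: the shift along the tool's x, y, z in m, then the turn, a rotation vector about the tool's x, y, z in rad, then the closure, from -1 (fully open) to 1 (shut). A call has 1 to 20 rows; each row shifts and turns the pose as measured when the row begins, along the tool's axes as they then stand; what a row does not reach is not made up. A row lasts 1/12 s, in which the tool goes at most 41.7 mm and 7.16 degrees, less where a joint would pass 70% of its speed; a pose out of reach is approached as far as the arm can. A call with a gripper value outside its range is refused whole. The fingers move at their own pace and stop on an object; the grip force is fixed at half the most. Time passes only in rows, so rows that do not move let the fingers close. It gives the time, the measured TCP pose, the force and the opening at its end, in the units of the state.
- bot.get_obs(): the state, without advancing time (a new reading comes with each control period).
- bot.camera(name): name is "scene" or "top" or "wrist"; returns the picture (420x560x3 uint8, red, green, blue); there is no depth.
- bot.get_calibration(name): a dict with "mtx" (3x3 intrinsics, pixels), "world_from_camera" (4x4, takes a point from camera to world coordinates); the wrist camera has in their place "mount" (4x4, takes a point from camera to tool coordinates, whose origin is the TCP and whose axes are the tool frame's). Camera axes: x right, y up, looking along -z (the intrinsics and any distortion apply to the point x, -y, -z); pixel columns grow to the right and rows downward; lengths in m; the calibration is good to about 2 mm. A picture is of the moment at which its call begins: read the wrist's pose just before it. get_calibration takes no time and is no camera call.
- bot.job_done(): hands the job in, once; it reports no verdict.
The state is a dict: "clock": time; "joint_pos": joint angles; "joint_vel": joint speeds; "tau": joint torques, N m; "eef_pos": TCP position; "tool_rot": TCP orientation; "ft_force": force on the tool from outside, world axes, zero at the start; "ft_torque": the same for the moment, N m; "grip_width": finger opening in m.
Only numpy, scipy, OpenCV 4.12 (cv2) and the standard library are available. Lean on these libraries where they do the work, as an engineer would, in place of code of your own. Each camera call takes 0.05 s, during which the arm holds its last target.

### The job

Secure the vial rack in its tray: push the open clamp strap round over the rack until it meets its stop, and only then press the cam lever all the way down so that the foot bears on the rack. The rack must stay seated in its tray, and the vials, bottles and tools around it stay where they are.

Things in the scene. Friction and masses are not known exactly. Their poses are not given: they have to be found in the camera images.
- station: clamp station, fixed to the bench: blue bed plate 190 mm (its x) by 260 mm (its y, from -95 to +165), 12 mm thick, with a low aluminium tray for the rack and a steel post of 28 mm diameter at its x = 0, y = +112 mm. Origin: at bench height under the centre of the tray; z up. Its place and yaw differ from run to run.
- rack: aluminium vial rack, 108 x 152 x 40 mm, loose in the tray with 3 mm play, 0.6 kg; origin at the centre of its underside, 12 mm above the bench. Its vials with small black caps (all one piece with it) stand up to 58 mm above the bench, and a 36 x 50 mm raised pad in its middle to 60 mm: the clamp's foot presses on this pad.
- strap (a joint): angle of the clamp strap about the vertical post (rad). 0 = closed: at its stop, along the station's -y, across the middle of the rack. Grows as it opens; at 1.57 it points along the station's -x, so closing turns it counter-clockwise seen from above. Starts 0.9 to 1.5. It stays where it is left; about 0.2 N m turns it (3 N at 75 mm from the post).
- strap_pivot (a point): point on the post's axis at mid height of the strap, 91 mm above the bench; turns with the strap, which points along its -y. The strap is a flat steel bar 24 mm wide, 84 to 98 mm above the bench, reaching 130 mm from this axis. On its top: a thin pull rod (to 108 mm above the bench), a 26 mm long housing over the foot (to 112 mm) and, within 14 mm of the axis, two cheeks for the lever (to 122 mm).
- strap_tip (a point): middle of the free end face of the strap, 130 mm from the post's axis, at mid height
- foot: sprung rubber foot, 24 mm across and 10 mm tall, under the strap 112 mm from the post's axis; origin at the centre of its underside, 64 mm above the bench while the lever is up. Spring 3 N per mm.
- lever (a joint): angle of the cam lever (rad). 0 = fully raised, 63 degrees above level; 1.1 = fully down, level, at its stop. Starts 0 to 0.2. It stays where it is left and takes 0.15 to 0.25 N m (2 to 4 N near its end). Pushing it down drives the foot down by 5.5 mm per radian; with the strap closed, the foot meets the rack's pad near 0.75 and then presses on it.
- lever_hinge (a point): hinge of the cam lever, over the post, 113 mm above the bench. The lever turns with the strap and points away from the strap's free end (along the strap's +y), upwards while raised; its hinge axis is level, across the strap.
- lever_tip (a point): far end of the lever, 97 mm from its hinge. The last 34 mm is a black paddle 20 mm wide and 10 mm thick, the rest a bar 12 mm wide and 9 mm thick, both centred on the line from hinge to tip.
- vial_a: loose glass vial with a white cap, 22 mm across, 44 mm tall, standing on the bed plate beside the post; bystander. Origin at the middle of its underside
- vial_b: second loose vial like it, also on the bed plate; bystander. Origin at the middle of its underside
- amber: amber bottle 60 mm across, 120 mm tall, on the bench beyond the station; bystander. Origin at the middle of its underside
- jar: white jar 56 mm across, 70 mm tall, on the bench beyond the station; bystander. Origin at the middle of its underside
- beaker: open glass beaker 64 mm across, 80 mm tall, on the bench beside the station; bystander. Origin at the middle of its underside
- driver: screwdriver 170 mm long lying on the bench beside the station; bystander. Origin at the middle of its length, underside
There are look-alikes about, which are no part of the job. Leave any blue look-alike of the rack alone.

How it is judged:
By the outcome, as a careful person would: the job done as asked, in the order asked, and still so for the second after the job is handed in, with the robot touching nothing.
It also fails if it takes over 48 s, if anything falls off the work surface, if the arm or the gripper's body presses on something with over 40 N, if the wrist force passes 120 N, or if a joint passes its speed limit or range.

## Working session

There is one attempt and no reset: what is moved stays moved. The work goes in short steps, Python scripts to look and compute and a tool call to move; the robot and the scene stay as the last step left them, time stands still between calls to the robot, and variables do not carry over. Pictures are saved under pics/ and viewed, and the job is handed in when it is done.

Besides the shell and the picture viewer there is one more tool, called after "Emit:" as name(argument=value, ...) on one line, values as JSON. arm_command: Moves the arm, as the interface text tells. Its arguments: {"type":"object","properties":{"moves":{"type":"array"}},"required":["moves"]}

```bash
mkdir -p pics; ls
python3 - <<'E'
from workcell import bot
import cv2
o=bot.get_obs(); print(o)
for n in ["scene","top","wrist"]:
    im=bot.camera(n); cv2.imwrite(f"pics/{n}0.png",im[:,:,::-1])
    c=bot.get_calibration(n); print(n,c)
E
```

```text
pics
{'clock': 0.0, 'joint_pos': array([-1.19202617e+00,  2.41401989e-01,  3.70928574e-03,  1.33518254e+00,
        5.10105487e-06,  1.57077490e+00]), 'joint_vel': array([-0.00027918,  0.00138812,  0.00047766, -0.00077123,  0.00080905,
        0.00030542]), 'tau': array([ 5.01268532e-04, -3.72321868e+01,  2.52404934e+01,  1.71295489e-02,
        1.55489583e-04,  2.54029970e-07]), 'eef_pos': array([ 0.18478904, -0.46430701,  0.40381236]), 'tool_rot': array([ 0.3973402 ,  0.58579879, -0.39651201,  0.58458427]), 'ft_force': array([-0.82263949, -0.33004961, -0.76567114]), 'ft_torque': array([ 0.01108574, -0.00223079,  0.00821571]), 'grip_width': 0.08570519879584737}
scene {'mtx': array([[386.73399257,   0.        , 279.24964926],
       [  0.        , 386.73399257, 213.07160182],
       [  0.        ,   0.        ,   1.        ]]), 'world_from_camera': array([[-0.76911684, -0.33040027,  0.54707855,  1.04957819],
       [ 0.63908862, -0.39089886,  0.6623925 ,  0.6521716 ],
       [-0.00500228,  0.8590889 ,  0.51180195,  0.64035333],
       [ 0.        ,  0.        ,  0.        ,  1.      
[... 260 characters left out ...]
   [-0.99999393, -0.00189812,  0.00292026,  0.00314953],
       [ 0.00276328,  0.07801782,  0.99694814,  1.05622377],
       [ 0.        ,  0.        ,  0.        ,  1.        ]])}
wrist {'mtx': array([[363.45316587,   0.        , 282.48090286],
       [  0.        , 363.45316587, 208.18649625],
       [  0.        ,   0.        ,   1.        ]]), 'mount': array([[ 1.35641606e-03,  3.25016244e-01, -9.45707461e-01,
         3.05273470e-02],
       [ 2.59064501e-04,  9.45708185e-01,  3.25016865e-01,
         8.26423550e-02],
       [ 9.99999047e-01, -6.85857327e-04,  1.19857360e-03,
        -8.08401406e-04],
       [ 0.00000000e+00,  0.00000000e+00,  0.00000000e+00,
         1.00000000e+00]])}
```

View pics/scene0.png

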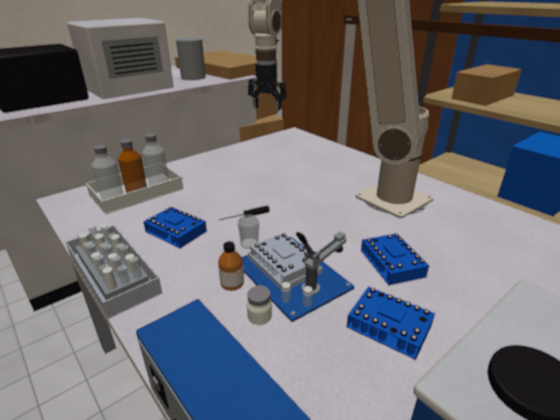

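View pics/top0.png

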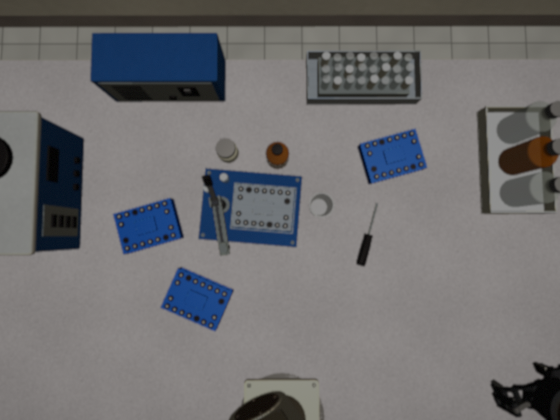

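Run:
```python
import cv2
im=cv2.imread("pics/top0.png"); cv2.imwrite("pics/top0z.png",cv2.resize(im[60:260,180:440],None,fx=3,fy=3,interpolation=cv2.INTER_CUBIC))
im=cv2.imread("pics/scene0.png"); cv2.imwrite("pics/scene0z.png",cv2.resize(im[150:350,150:410],None,fx=3,fy=3,interpolation=cv2.INTER_CUBIC))
```

```text
(no output)
```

View pics/top0z.png

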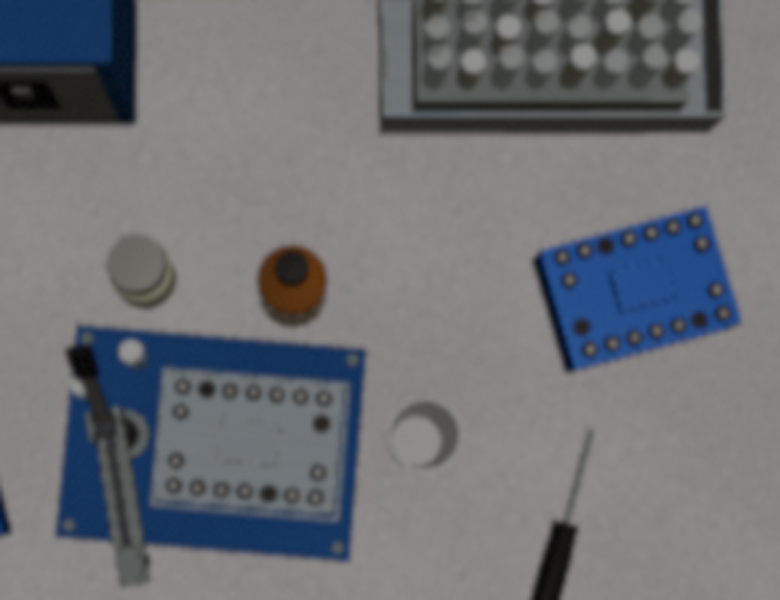

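View pics/scene0z.png

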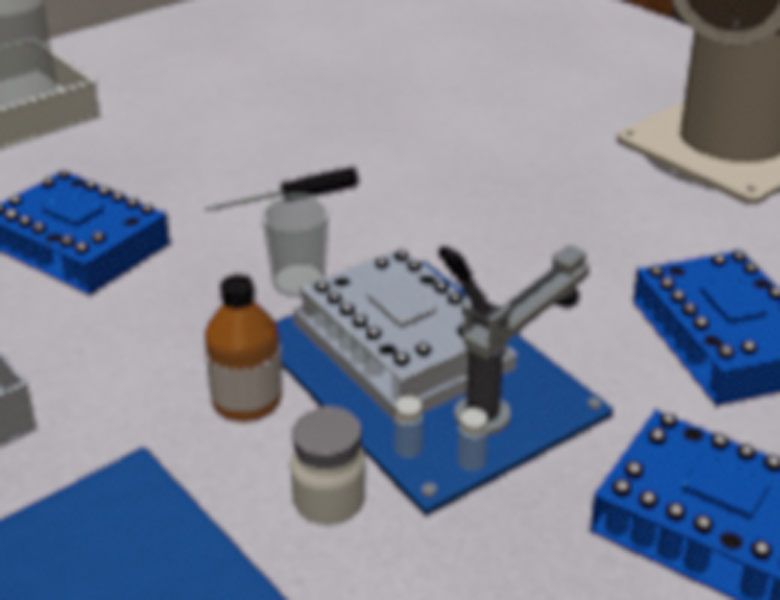

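The pictures show one clamp station. The blue bed plate with the grey rack is in the top view at about (250,208), with the post near (222,204), the strap end near (224,250) and the black lever paddle near (208,183). The blue racks at (393,155), (148,226) and (198,298) are look-alikes: they have no bed plate or post. The grey rack on the plate fits the description, and the enlarged crop confirms it.

```bash
cat > h.py <<'E'
import numpy as np, cv2
from workcell import bot
def ray(cal,uv,T=None):
    K=cal["mtx"]; T=cal["world_from_camera"] if T is None else T
    u,v=uv; d=np.array([(u-K[0,2])/K[0,0],-(v-K[1,2])/K[1,1],-1.])
    return T[:3,3],T[:3,:3]@d
def plane(cal,uv,z,T=None):
    p,d=ray(cal,uv,T); return p+d*(z-p[2])/d[2]
def proj(cal,P,T=None):
    K=cal["mtx"]; T=cal["world_from_camera"] if T is None else T
    q=T[:3,:3].T@(np.asarray(P)-T[:3,3]); return np.array([K[0,2]+K[0,0]*q[0]/-q[2],K[1,2]-K[1,1]*q[1]/-q[2]])
E
python3 - <<'E'
from h import *
im=cv2.imread("pics/top0.png"); cal=bot.get_calibration("top")
hsv=cv2.cvtColor(im,cv2.COLOR_BGR2HSV)
m=cv2.inRange(hsv,(95,110,40),(130,255,255))
m2=np.zeros_like(m); m2[160:255,190:310]=m[160:255,190:310]
m2=cv2.morphologyEx(m2,cv2.MORPH_OPEN,np.ones((3,3)))
cs,_=cv2.findContours(m2,cv2.RETR_EXTERNAL,cv2.CHAIN_APPROX_NONE)
pts=np.vstack([c for c in cs if cv2.contourArea(c)>60]).reshape(-1,2)
W=np.array([plane(cal,p,0.012)[:2] for p in pts])
r=cv2.minAreaRect((W*1000).astype(np.float32)); print(r); B=cv2.boxPoints(r)/1000; print(B)
# refine: grey rack top too
g=cv2.inRange(hsv,(0,0,110),(180,255,255)); 
# long edges direction => station y (towards +world y)
e=[B[(i+1)%4]-B[i] for i in range(4)]
l=max(e,key=np.linalg.norm); l=l/np.linalg.norm(l); l=l*np.sign(l[1])
yaw=np.arctan2(-l[0],l[1]); c=B.mean(0); org=c-35e-3*l
print("yaw",yaw,"origin",org,"post",org+.112*l)
post=org+.112*l
for uvz in [(130,570),(133,583),(120,583),(148,578)]:
    pass
def full(u,v): return (u/3+180-1/3, v/3+60-1/3)
for n,uv,z in [("tip mid top edge",(134,584),.098),("housing c",(130,566),.112),("postring",(128,434),.020),("cheek",(104,425),.122),("paddle end",(79,352),.2)]:
    P=plane(cal,full(*uv),z); print(n,P, P[:2]-post)
d=bot.get_calibration("scene")
for n,a in [("rack pad",(0,0,.06)),("post base",(0,.112,.012)),("post top",(0,.112,.122))]:
    x=np.array([l[1],-l[0]]); P=np.r_[org+a[0]*x+a[1]*l,a[2]]
    print(n,proj(cal,P),(proj(d,P)-[150,150])*3, P)
E
```

```text
((537.3867797851562, 80.75066375732422), (254.09913635253906, 183.3552703857422), 85.02954864501953)
[[ 0.43504608 -0.03787801]
 [ 0.61771184 -0.05376427]
 [ 0.6397275   0.19937934]
 [ 0.4570617   0.2152656 ]]
yaw -0.086750664 origin [0.5343543  0.04588228] post [0.5440582 0.1574611]
tip mid top edge [0.41732227 0.13589884 0.098     ] [-0.12673594 -0.02156226]
housing c [0.43213723 0.13724818 0.112     ] [-0.11192098 -0.02021293]
postring [0.54402365 0.15312516 0.02      ] [-3.45522010e-05 -4.33595046e-03]
cheek [0.54322891 0.15737342 0.122     ] [-8.29290875e-04 -8.76843020e-05]
paddle end [0.58985644 0.16325134 0.2       ] [0.04579824 0.00579024]
rack pad [262.5166266  206.84314483] [401.59078217 297.30424504] [0.5343543  0.04588228 0.06      ]
post base [221.12981228 204.55778291] [482.71517675 414.03321477] [0.5440582 0.1574611 0.012    ]
post top [214.30013635 200.98462758] [488.12952847 302.50148741] [0.5440582 0.1574611 0.122    ]
```

```bash
cat >> h.py <<'E'
from scipy.spatial.transform import Rotation as R
def rel(tp,tR=None,o=None):
    "shift in tool axes, rotvec in tool axes to reach TCP tp / rotation tR"
    o=o or bot.get_obs(); r=R.from_quat(o["tool_rot"])
    s=r.inv().apply(np.asarray(tp)-o["eef_pos"])
    w=(r.inv()*tR).as_rotvec() if tR is not None else np.zeros(3)
    return s,w
def down(yawdeg):
    "tool x = -z, tool y at yaw in world"
    a=np.deg2rad(yawdeg); x=np.array([0,0,-1.]);y=np.array([np.cos(a),np.sin(a),0]); return R.from_matrix(np.stack([x,y,np.cross(x,y)],1))
E
python3 - <<'E'
from h import *
o=bot.get_obs(); M=R.from_quat(o["tool_rot"]).as_matrix(); print(M.round(3), np.degrees(np.arctan2(M[1,1],M[0,1])))
E
```

```text
[[-0.001  0.929  0.37 ]
 [ 0.002  0.37  -0.929]
 [-1.     0.    -0.002]] 21.702510278132532
```

View pics/wrist0.png

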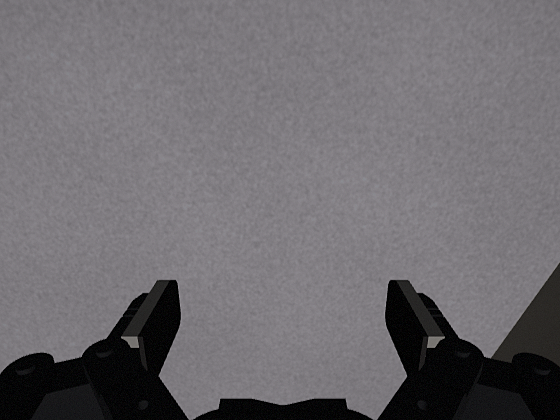

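```bash
cat >> h.py <<'E'
def plan(pts,o=None):
    "pts: list of (x,y,z,yawdeg) successive TCP targets; prints rows"
    o=o or bot.get_obs(); p=o["eef_pos"]; r=R.from_quat(o["tool_rot"])
    for q in pts:
        t=down(q[3]); s=r.inv().apply(np.array(q[:3])-p); w=(r.inv()*t).as_rotvec()
        print([round(float(v),4) for v in s],[round(float(v),3) for v in w]); p=np.array(q[:3]); r=t
def lin(a,b,n): return [tuple(np.array(a)+(np.array(b)-np.array(a))*(i+1)/n) for i in range(n)]
E
python3 - <<'E'
from h import *
o=bot.get_obs()
a=[*o["eef_pos"],21.7]
plan(lin(a,(.445,.205,.40,100),19))
E
```

```text
[0.0003, 0.0257, -0.0277] [-0.072, -0.002, -0.0]
[0.0002, 0.0277, -0.0257] [-0.072, 0.0, 0.0]
[0.0002, 0.0294, -0.0237] [-0.072, 0.0, 0.0]
[0.0002, 0.0311, -0.0215] [-0.072, 0.0, 0.0]
[0.0002, 0.0325, -0.0192] [-0.072, 0.0, 0.0]
[0.0002, 0.0338, -0.0168] [-0.072, 0.0, 0.0]
[0.0002, 0.035, -0.0144] [-0.072, 0.0, 0.0]
[0.0002, 0.0359, -0.0118] [-0.072, 0.0, 0.0]
[0.0002, 0.0367, -0.0092] [-0.072, 0.0, 0.0]
[0.0002, 0.0372, -0.0065] [-0.072, 0.0, 0.0]
[0.0002, 0.0376, -0.0039] [-0.072, 0.0, 0.0]
[0.0002, 0.0378, -0.0011] [-0.072, 0.0, 0.0]
[0.0002, 0.0378, 0.0016] [-0.072, 0.0, 0.0]
[0.0002, 0.0376, 0.0043] [-0.072, 0.0, 0.0]
[0.0002, 0.0371, 0.007] [-0.072, 0.0, 0.0]
[0.0002, 0.0366, 0.0096] [-0.072, 0.0, 0.0]
[0.0002, 0.0358, 0.0122] [-0.072, 0.0, 0.0]
[0.0002, 0.0348, 0.0148] [-0.072, 0.0, 0.0]
[0.0002, 0.0336, 0.0172] [-0.072, 0.0, 0.0]
```

Emit:
arm_command(moves=[0, 0.026, -0.028, -0.072, 0, 0, 1, 0, 0.028, -0.026, -0.072, 0, 0, 1, 0, 0.029, -0.024, -0.072, 0, 0, 1, 0, 0.031, -0.0215, -0.072, 0, 0, 1, 0, 0.0325, -0.019, -0.072, 0, 0, 1, 0, 0.034, -0.017, -0.072, 0, 0, 1, 0, 0.035, -0.014, -0.072, 0, 0, 1, 0, 0.036, -0.012, -0.072, 0, 0, 1, 0, 0.037, -0.009, -0.072, 0, 0, 1, 0, 0.037, -0.0065, -0.072, 0, 0, 1, 0, 0.038, -0.004, -0.072, 0, 0, 1, 0, 0.038, -0.001, -0.072, 0, 0, 1])

```text
clock: 1.15
eef_pos: [0.3456, -0.0266, 0.4004]
tool_rot: [0.108, 0.699, -0.106, 0.698]
ft_force: [1.0, -0.0, -0.7]
grip_width: -0.0
```

Run:
```python
from h import *
o=bot.get_obs(); M=R.from_quat(o["tool_rot"]).as_matrix(); yaw=np.degrees(np.arctan2(M[1,1],M[0,1]))
print(o["clock"],o["eef_pos"],yaw,o["joint_pos"],o["grip_width"],M[:,0])
a=[*o["eef_pos"],yaw]
plan(lin(a,(.445,.205,.40,100),9))
```

```text
1.15 [ 0.34556269 -0.02658804  0.4004181 ] 72.52787640628571 [-0.07786607 -0.06354476 -0.34515688  1.29046269  0.00286664  1.79787214] -2.696902621605163e-05 [-0.00105162  0.0029574  -0.99999507]
[0.0001, 0.0279, 0.0028] [-0.053, -0.002, -0.003]
[0.0, 0.0277, 0.0043] [-0.053, 0.0, 0.0]
[0.0, 0.0274, 0.0058] [-0.053, 0.0, 0.0]
[0.0, 0.0271, 0.0072] [-0.053, 0.0, 0.0]
[0.0, 0.0266, 0.0086] [-0.053, 0.0, 0.0]
[0.0, 0.0261, 0.01] [-0.053, 0.0, 0.0]
[0.0, 0.0256, 0.0114] [-0.053, 0.0, 0.0]
[0.0, 0.0249, 0.0128] [-0.053, 0.0, 0.0]
[0.0, 0.0242, 0.0141] [-0.053, 0.0, 0.0]
```

Emit:
arm_command(moves=[0, 0.028, 0.003, -0.053, 0, 0, 1, 0, 0.028, 0.004, -0.053, 0, 0, 1, 0, 0.0275, 0.006, -0.053, 0, 0, 1, 0, 0.027, 0.007, -0.053, 0, 0, 1, 0, 0.0265, 0.0085, -0.053, 0, 0, 1, 0, 0.026, 0.01, -0.053, 0, 0, 1, 0, 0.0255, 0.0115, -0.053, 0, 0, 1, 0, 0.025, 0.013, -0.053, 0, 0, 1, 0, 0.024, 0.014, -0.053, 0, 0, 1, 0, 0, 0, 0, 0, 0, 1, 0, 0, 0, 0, 0, 0, 1])

```text
clock: 2.07
eef_pos: [0.4433, 0.2275, 0.3979]
tool_rot: [-0.074, 0.704, 0.076, 0.702]
ft_force: [-0.6, 0.5, 0.7]
grip_width: -0.0003
```

Run:
```python
from h import *
o=bot.get_obs(); M=R.from_quat(o["tool_rot"]).as_matrix(); yaw=np.degrees(np.arctan2(M[1,1],M[0,1]))
print(o["clock"],o["eef_pos"],yaw,o["joint_pos"],o["grip_width"],M[:,0])
for n in ["wrist","top"]: cv2.imwrite(f"pics/{n}1.png",bot.camera(n)[:,:,::-1])
```

```text
2.0667 [0.44331563 0.22750479 0.39793933] 102.24803003573315 [ 0.47317555  0.24106491 -0.01212401  1.3193796   0.00370614  1.83019598] -0.0003494068348979031 [-0.0032664   0.00249132 -0.99999156]
```

View pics/wrist1.png

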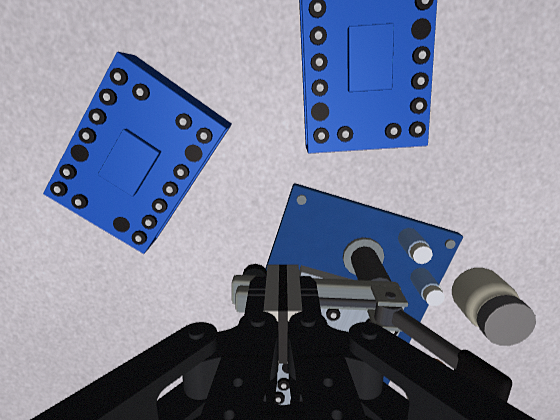

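View pics/top1.png

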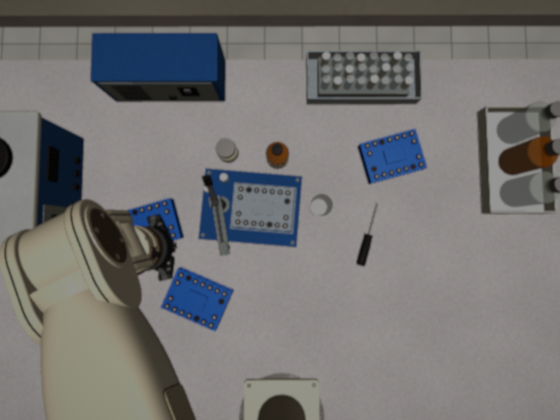

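Emit:
arm_command(moves=[0.036, 0, 0, 0, 0, 0, 1, 0.036, 0, 0, 0, 0, 0, 1, 0.036, 0, 0, 0, 0, 0, 1, 0.024, -0.008, -0.006, 0, 0, 0, 1, 0.01, -0.016, -0.003, 0, 0, 0, 1, 0, 0, 0, 0, 0, 0, 1])

```text
clock: 2.67
eef_pos: [0.4379, 0.1955, 0.2545]
tool_rot: [-0.07, 0.702, 0.073, 0.705]
ft_force: [-0.3, -0.1, -0.2]
grip_width: 0.0
```

```bash
cat >> h.py <<'E'
POST=np.array([.5441,.1575])
def where():
    o=bot.get_obs(); M=R.from_quat(o["tool_rot"]).as_matrix(); yaw=np.degrees(np.arctan2(M[1,1],M[0,1]))
    print(round(o["clock"],2),o["eef_pos"].round(4),"yaw",yaw.round(1),"q",o["joint_pos"].round(2),"F",o["ft_force"].round(1),"x",M[:,0].round(3))
    r=o["eef_pos"][:2]-POST; print("rho",np.hypot(*r),"ang",np.degrees(np.arctan2(r[1],r[0]))%360)
    return o,yaw
def arc(phi,rho=.078,off=.023,z=.250):
    a=np.deg2rad(phi); s=np.array([np.cos(a),np.sin(a)]); n=np.array([-s[1],s[0]])
    p=POST+rho*s-n*off; return (p[0],p[1],z,phi-90)
E
python3 - <<'E'
from h import *
where(); 
plan([arc(189.7,off=.030),arc(189.7,off=.022)]+[arc(f) for f in np.arange(193.7,226,4)])
E
```

```text
2.67 [0.4379 0.1955 0.2545] yaw 101.6 q [ 0.42  0.32 -0.3   0.94  0.    1.79] F [-0.3 -0.1 -0.2] x [ 0.004  0.006 -1.   ]
rho 0.11279930945073328 ang 160.3212894282646
[0.0045, -0.026, 0.0194] [0.034, 0.005, -0.005]
[0.0, -0.008, 0.0] [0.0, 0.0, 0.0]
[0.0, -0.0045, -0.0014] [-0.07, 0.0, 0.0]
[0.0, -0.0055, -0.0014] [-0.07, 0.0, 0.0]
[0.0, -0.0055, -0.0014] [-0.07, 0.0, 0.0]
[0.0, -0.0055, -0.0014] [-0.07, 0.0, 0.0]
[0.0, -0.0055, -0.0014] [-0.07, 0.0, 0.0]
[0.0, -0.0055, -0.0014] [-0.07, 0.0, 0.0]
[0.0, -0.0055, -0.0014] [-0.07, 0.0, 0.0]
[0.0, -0.0055, -0.0014] [-0.07, 0.0, 0.0]
[0.0, -0.0055, -0.0014] [-0.07, 0.0, 0.0]
```

Emit:
arm_command(moves=[0.0045, -0.008, 0.019, 0.034, 0.005, -0.005, 1, 0, -0.01, 0, 0, 0, 0, 1, 0, -0.006, 0, 0, 0, 0, 1, 0, -0.006, 0, 0, 0, 0, 1, 0, -0.005, 0, 0, 0, 0, 1, 0, 0, 0, 0, 0, 0, 1])

```text
clock: 3.17
eef_pos: [0.4609, 0.1595, 0.2526]
tool_rot: [-0.056, 0.705, 0.058, 0.704]
ft_force: [-0.9, -0.5, -0.8]
grip_width: 0.0003
```

Run:
```python
from h import *
where(); 
for n in ["scene"]: cv2.imwrite(f"pics/{n}2.png",cv2.resize(bot.camera(n)[130:330,190:430,::-1],None,fx=3,fy=3))
plan([arc(189.7,off=.022)]+[arc(f) for f in np.arange(193.7,226,4)])
```

```text
3.17 [0.4609 0.1595 0.2526] yaw 99.3 q [ 0.33  0.34 -0.28  0.95  0.    1.74] F [-0.9 -0.5 -0.8] x [-0.002  0.003 -1.   ]
rho 0.08323416387716427 ang 178.6272961148097
[0.0028, 0.0058, 0.0036] [-0.007, -0.001, -0.003]
[0.0, -0.0045, -0.0014] [-0.07, 0.0, 0.0]
[0.0, -0.0055, -0.0014] [-0.07, 0.0, 0.0]
[0.0, -0.0055, -0.0014] [-0.07, 0.0, 0.0]
[0.0, -0.0055, -0.0014] [-0.07, 0.0, 0.0]
[0.0, -0.0055, -0.0014] [-0.07, 0.0, 0.0]
[0.0, -0.0055, -0.0014] [-0.07, 0.0, 0.0]
[0.0, -0.0055, -0.0014] [-0.07, 0.0, 0.0]
[0.0, -0.0055, -0.0014] [-0.07, 0.0, 0.0]
[0.0, -0.0055, -0.0014] [-0.07, 0.0, 0.0]
```

View pics/scene2.png

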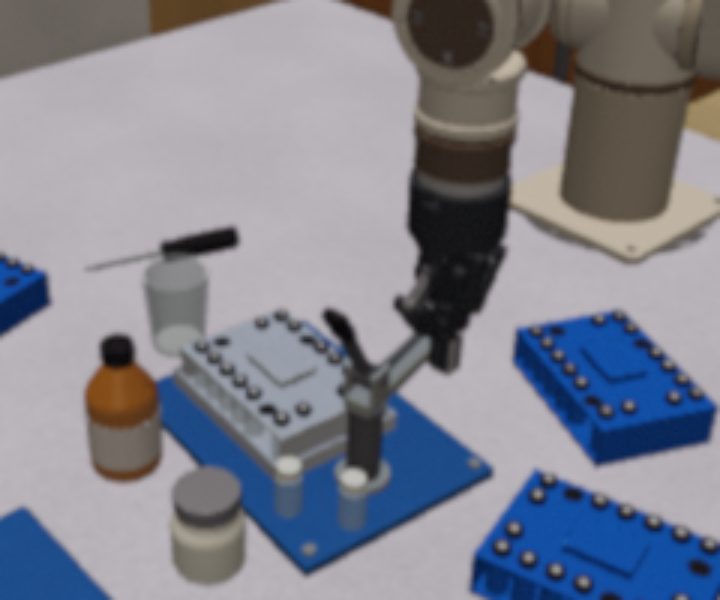

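The fingers are beside the strap on its opening side, at crop (447,345), and about in contact. I'll start the arc now.

Emit:
arm_command(moves=[0.002, -0.0055, -0.0014, -0.07, 0, 0, 1, 0, -0.0055, -0.0014, -0.07, 0, 0, 1, 0, -0.0055, -0.0014, -0.07, 0, 0, 1, 0, -0.0055, -0.0014, -0.07, 0, 0, 1, 0, -0.0055, -0.0014, -0.07, 0, 0, 1, 0, 0, 0, 0, 0, 0, 1])

```text
clock: 3.72
eef_pos: [0.4616, 0.1344, 0.2534]
tool_rot: [-0.183, 0.68, 0.191, 0.684]
ft_force: [0.1, 0.5, -0.1]
grip_width: 0.0004
```

Run:
```python
from h import *
where(); 
for n in ["top"]: cv2.imwrite(f"pics/{n}3.png",cv2.resize(bot.camera(n)[130:330,150:390,::-1],None,fx=3,fy=3))
```

```text
3.72 [0.4616 0.1344 0.2534] yaw 120.7 q [ 0.28  0.33 -0.3   0.94  0.01  1.32] F [ 0.1  0.5 -0.1] x [ 0.002  0.012 -1.   ]
rho 0.08568575210479822 ang 195.67367994643106
```

View pics/top3.png

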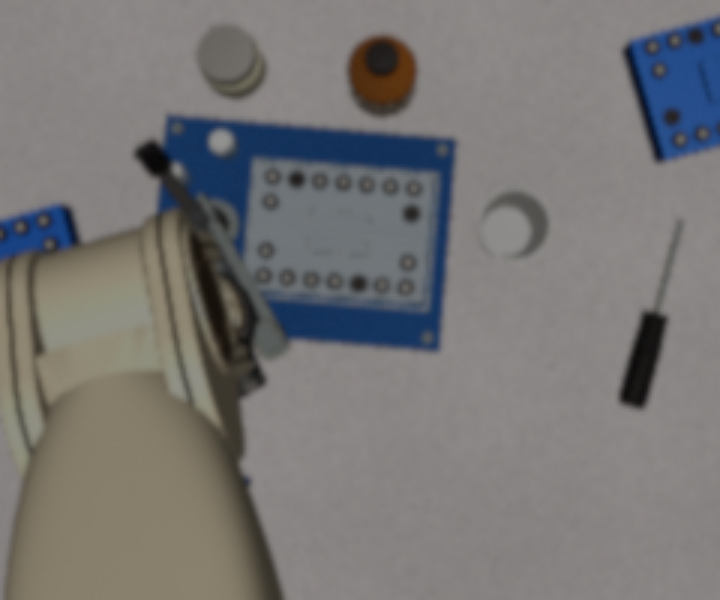

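Emit:
arm_command(moves=[0.003, -0.0055, -0.0018, -0.07, 0, 0, 1, 0, -0.0055, -0.0018, -0.07, 0, 0, 1, 0, -0.0055, -0.0018, -0.07, 0, 0, 1, 0, -0.0055, -0.0018, -0.07, 0, 0, 1, 0, -0.0055, -0.0018, -0.07, 0, 0, 1, 0, -0.0055, -0.0018, -0.07, 0, 0, 1, 0, -0.0055, -0.0018, -0.07, 0, 0, 1])

```text
clock: 4.35
eef_pos: [0.4756, 0.1024, 0.2513]
tool_rot: [-0.344, 0.611, 0.358, 0.617]
ft_force: [-3.1, 2.6, 0.5]
grip_width: 0.0003
```

Run:
```python
from h import *
where();
```

```text
4.35 [0.4756 0.1024 0.2513] yaw 149.6 q [ 0.21  0.34 -0.29  0.94  0.02  0.74] F [-3.1  2.6  0.5] x [-0.002  0.021 -1.   ]
rho 0.08792094925885946 ang 218.77638859274862
```

Run:
```python
from h import *
o,y=where()
def a(phi,yaw,off=.016): 
    t=arc(phi,rho=.082,off=off); return (*t[:3],yaw)
plan([a(233,150),a(237,152),a(241,155),a(245,158),a(249,161),a(253,165),a(257,168)])
```

```text
4.35 [0.4756 0.1024 0.2513] yaw 149.6 q [ 0.21  0.34 -0.29  0.94  0.02  0.74] F [-3.1  2.6  0.5] x [-0.002  0.021 -1.   ]
rho 0.08792094925885946 ang 218.77638859274862
[0.0013, -0.006, 0.0025] [-0.008, 0.017, -0.012]
[0.0, -0.0056, -0.0016] [-0.035, 0.0, 0.0]
[0.0, -0.0057, -0.0014] [-0.052, 0.0, 0.0]
[0.0, -0.0057, -0.0013] [-0.052, 0.0, 0.0]
[-0.0, -0.0057, -0.0012] [-0.052, -0.0, -0.0]
[0.0, -0.0057, -0.0011] [-0.07, 0.0, 0.0]
[-0.0, -0.0057, -0.0011] [-0.052, -0.0, -0.0]
```

Emit:
arm_command(moves=[0.001, -0.006, 0.001, -0.01, 0.015, -0.01, 1, 0, -0.006, -0.0014, -0.035, 0, 0, 1, 0, -0.006, -0.0014, -0.04, 0, 0, 1, 0, -0.006, -0.0013, -0.04, 0, 0, 1, 0, -0.006, -0.0012, -0.04, 0, 0, 1, 0, 0, 0, 0, 0, 0, 1])

```text
clock: 4.85
eef_pos: [0.4998, 0.0865, 0.2505]
tool_rot: [-0.399, 0.585, 0.401, 0.582]
ft_force: [0.6, -0.1, -0.8]
grip_width: -0.0002
```

Run:
```python
from h import *
where(); 
for n in ["top","scene"]: cv2.imwrite(f"pics/{n}4.png",cv2.resize(bot.camera(n)[130:330,150:390,::-1],None,fx=3,fy=3))
```

```text
4.85 [0.4998 0.0865 0.2505] yaw 158.8 q [ 0.17  0.38 -0.23  0.97  0.    0.54] F [ 0.6 -0.1 -0.8] x [-0.006 -0.001 -1.   ]
rho 0.08371550066297785 ang 238.05531377744495
```

View pics/top4.png

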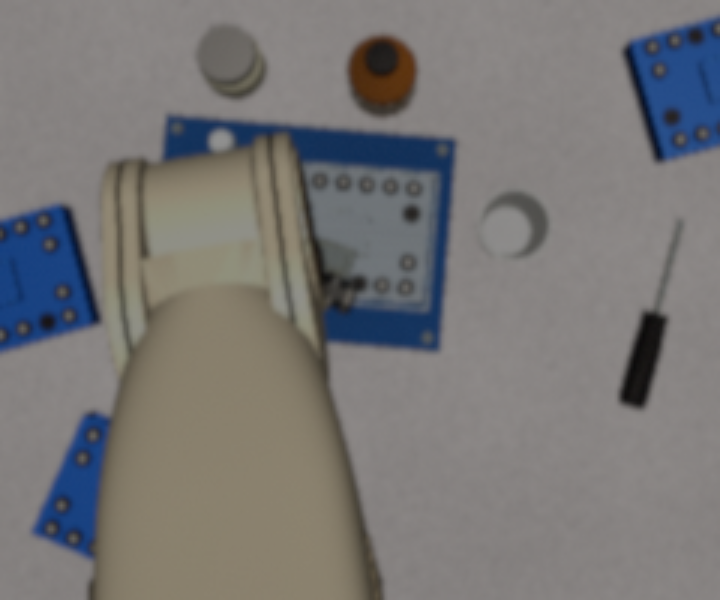

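View pics/scene4.png

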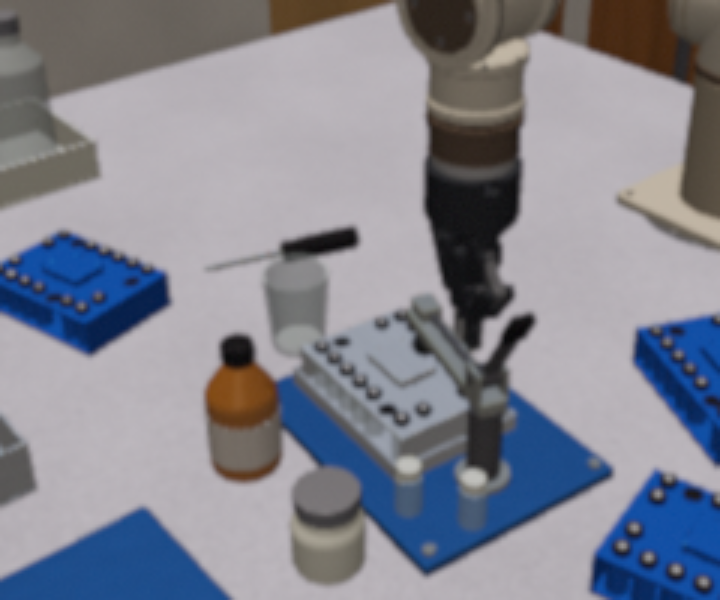

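Emit:
arm_command(moves=[0, -0.005, -0.001, -0.04, 0, 0, 1, 0, -0.005, -0.001, -0.04, 0, 0, 1, 0, -0.004, -0.001, -0.02, 0, 0, 1, 0, -0.003, 0, 0, 0, 0, 1])

```text
clock: 5.28
eef_pos: [0.5128, 0.0803, 0.2503]
tool_rot: [-0.426, 0.565, 0.43, 0.56]
ft_force: [-2.3, -0.1, 1.5]
grip_width: 0.0001
```

Run:
```python
from h import *
where();
```

```text
5.28 [0.5128 0.0803 0.2503] yaw 164.5 q [ 0.15  0.4  -0.19  0.99  0.    0.42] F [-2.3 -0.1  1.5] x [-0.01   0.001 -1.   ]
rho 0.08334571817189118 ang 247.90583512317227
```

Emit:
arm_command(moves=[0, -0.003, 0.001, -0.02, -0.008, 0, 1, 0, -0.003, 0, -0.01, 0, 0, 1, 0, -0.003, 0, 0, 0, 0, 1])

```text
clock: 5.53
eef_pos: [0.5186, 0.0791, 0.2496]
tool_rot: [-0.43, 0.559, 0.443, 0.553]
ft_force: [-14.1, 3.7, 12.6]
grip_width: -0.0002
```

Run:
```python
from h import *
where();
```

```text
5.53 [0.5186 0.0791 0.2496] yaw 166.3 q [ 0.15  0.42 -0.17  1.    0.01  0.39] F [-14.1   3.7  12.6] x [-0.019  0.009 -1.   ]
rho 0.08240406749481323 ang 251.96900591194645
```

Emit:
arm_command(moves=[0, 0, 0, 0, 0, 0, 1])

```text
clock: 5.62
eef_pos: [0.5182, 0.0793, 0.2496]
tool_rot: [-0.429, 0.56, 0.444, 0.553]
ft_force: [-0.5, -0.2, -0.5]
grip_width: 0.0
```

Run:
```python
from h import *
where(); 
c=bot.get_calibration("scene")
im=bot.camera("scene"); where()
im=np.ascontiguousarray(im[150:310,230:390,::-1]); im=cv2.resize(im,None,fx=4,fy=4,interpolation=cv2.INTER_CUBIC)
# expected closed strap top-center line & station axes
s=np.array([np.cos(np.deg2rad(265)),np.sin(np.deg2rad(265))])
for d in (0.02,.13):
    u=(proj(c,[*(POST+d*s),.098])-[230,150])*4; print(d,u); cv2.drawMarker(im,tuple(int(v) for v in u),(0,0,255),0,14)
cv2.imwrite("pics/scene5.png",im)
```

```text
5.62 [0.5182 0.0793 0.2496] yaw 166.3 q [ 0.15  0.42 -0.17  1.    0.01  0.39] F [-0.5 -0.2 -0.5] x [-0.02  0.01 -1.  ]
rho 0.08238170651619736 ang 251.70488052394256
5.67 [0.5184 0.0793 0.2495] yaw 166.3 q [ 0.15  0.42 -0.17  1.    0.01  0.39] F [-4.6  1.1  0.8] x [-0.02  0.01 -1.  ]
rho 0.08236198258304225 ang 251.81866516311518
0.02 [307.42188117 420.09494244]
0.13 [199.05541025 333.60143278]
```

View pics/scene5.png

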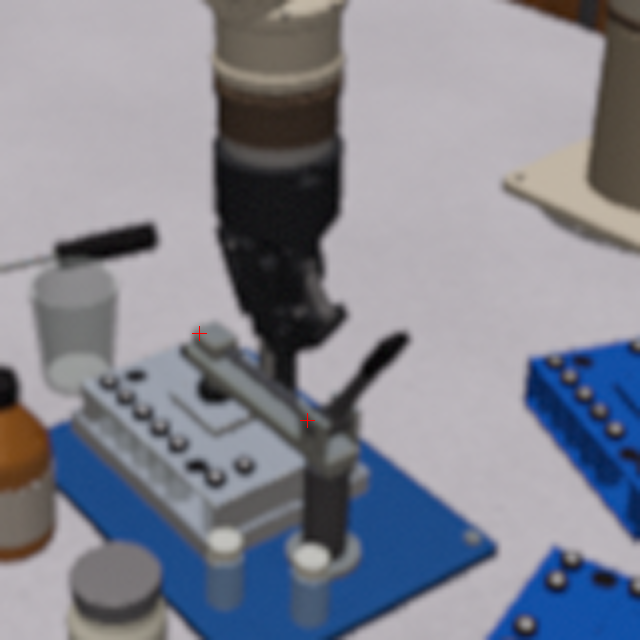

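Emit:
arm_command(moves=[0, -0.003, 0, 0, 0, 0, 1, 0, -0.003, 0, 0, 0, 0, 1])

```text
clock: 5.83
eef_pos: [0.5205, 0.0787, 0.2492]
tool_rot: [-0.426, 0.562, 0.447, 0.55]
ft_force: [-11.3, 2.3, 11.8]
grip_width: 0.0003
```

Run:
```python
from h import *
where();
```

```text
5.83 [0.5205 0.0787 0.2492] yaw 166.3 q [ 0.15  0.42 -0.16  1.01  0.02  0.38] F [-11.3   2.3  11.8] x [-0.031  0.013 -0.999]
rho 0.08227536777984161 ang 253.30930027256727
```

Emit:
arm_command(moves=[0, 0.008, 0, 0, 0, 0, 1, 0, 0.015, 0, 0, 0, 0, 1, 0, 0.015, 0, 0, 0, 0, 1, -0.03, 0, 0, 0, 0, 0, 1, -0.04, 0, 0, 0, 0, 0, 1, -0.04, 0.01, 0, 0, 0, 0, 1, -0.03, 0.03, 0, 0, 0, 0, 1, 0, 0.035, 0, 0, 0, 0, 1, 0, 0.035, 0, 0, 0, 0, 1, 0, 0.02, 0, 0, 0, 0, 1, 0, 0, 0, 0, 0, 0, 1])

```text
clock: 6.75
eef_pos: [0.3612, 0.118, 0.4005]
tool_rot: [-0.429, 0.556, 0.441, 0.559]
ft_force: [-0.7, 0.2, -0.1]
grip_width: -0.0001
```

Run:
```python
from h import *
where(); 
for n in ["top","wrist"]:
    im=bot.camera(n)
    cv2.imwrite(f"pics/{n}6.png",im[:,:,::-1])
    if n=="top": cv2.imwrite("pics/top6z.png",cv2.resize(im[160:255,190:310,::-1],None,fx=6,fy=6,interpolation=cv2.INTER_CUBIC))
```

```text
6.75 [0.3612 0.118  0.4005] yaw 165.9 q [ 0.31  0.01 -0.28  1.29  0.02  0.56] F [-0.7  0.2 -0.1] x [-0.007  0.015 -1.   ]
rho 0.18709129103753794 ang 192.19797435635138
```

View pics/top6z.png

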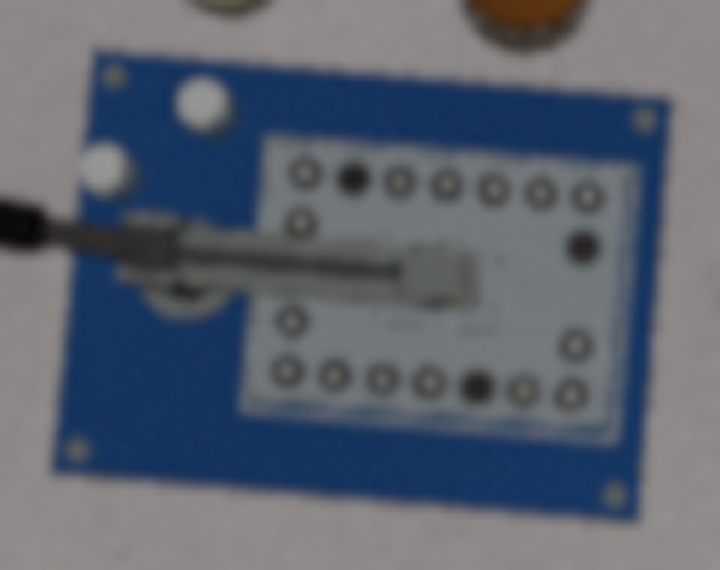

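View pics/wrist6.png

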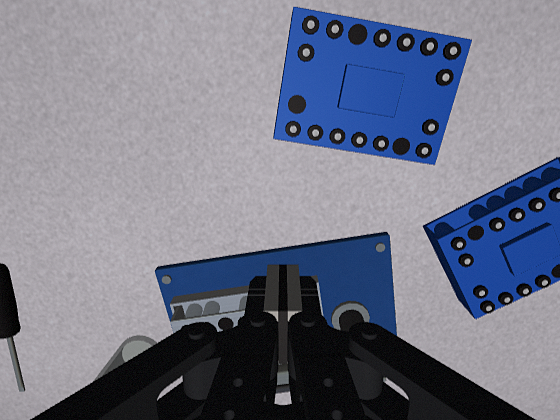

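Run:
```python
from h import *
cal=bot.get_calibration("top")
f=lambda u,v:(u/6+190-.4,v/6+160-.4)
for n,uv,z in [("tip",(477,279),.098),("hous",(433,273),.112),("rodend",(190,255),.108),("cheek",(150,248),.122),("bar@",(75,235),.15),("paddle end",(0,222),.19)]:
    P=plane(cal,f(*uv),z); r=P[:2]-POST; print(n,P.round(4),np.hypot(*r).round(4),(np.degrees(np.arctan2(r[1],r[0]))%360).round(2))
for n,uv in [("a",(118,78)),("b",(645,121)),("c",(614,495)),("d",(77,450))]:
    print(n,plane(cal,f(*uv),.012).round(4))
```

```text
tip [0.5334 0.0283 0.098 ] 0.1297 265.27
hous [0.5348 0.0455 0.112 ] 0.1124 265.27
rodend [0.5425 0.143  0.108 ] 0.0146 263.89
cheek [0.5442 0.1568 0.122 ] 0.0008 276.02
bar@ [0.5468 0.1809 0.15  ] 0.0236 83.42
paddle end [0.5479 0.2006 0.19  ] 0.0433 84.9
a [0.6295 0.1899 0.012 ]
b [ 0.6098 -0.044   0.012 ]
c [ 0.4447 -0.0295  0.012 ]
d [0.4649 0.2059 0.012 ]
```

```bash
cat >> h.py <<'E'
L=np.array([np.cos(np.deg2rad(85.2)),np.sin(np.deg2rad(85.2))])
def lev(y,ztip,yaw=175): p=POST+[.0004,0]+L*y; return (p[0],p[1],ztip+.173,yaw)
E
python3 - <<'E'
from h import *
o,y=where()
plan(lin([*o["eef_pos"],y],lev(.012,.237),7))
E
```

```text
6.85 [0.3638 0.1178 0.4004] yaw 165.9 q [ 0.31  0.01 -0.27  1.29  0.02  0.55] F [ 0.4  0.4 -0.4] x [-0.005  0.015 -1.   ]
rho 0.18460978727031485 ang 192.40478926486097
[-0.0014, -0.0234, 0.0135] [-0.023, 0.013, -0.009]
[-0.0014, -0.0237, 0.0129] [-0.023, 0.0, 0.0]
[-0.0014, -0.024, 0.0124] [-0.023, 0.0, 0.0]
[-0.0014, -0.0242, 0.0119] [-0.023, 0.0, 0.0]
[-0.0014, -0.0245, 0.0113] [-0.023, 0.0, 0.0]
[-0.0014, -0.0248, 0.0107] [-0.023, 0.0, 0.0]
[-0.0014, -0.025, 0.0102] [-0.023, 0.0, 0.0]
```

Emit:
arm_command(moves=[-0.0015, -0.023, 0.0135, -0.023, 0.013, -0.009, 1, -0.0015, -0.024, 0.013, -0.023, 0, 0, 1, -0.0015, -0.024, 0.012, -0.023, 0, 0, 1, -0.0015, -0.024, 0.012, -0.023, 0, 0, 1, -0.0015, -0.0245, 0.011, -0.023, 0, 0, 1, -0.0015, -0.025, 0.011, -0.023, 0, 0, 1, -0.0015, -0.02, 0.008, -0.023, 0, 0, 1, 0, 0, 0, 0, 0, 0, 1])

```text
clock: 7.52
eef_pos: [0.5586, 0.1673, 0.4063]
tool_rot: [-0.482, 0.519, 0.475, 0.523]
ft_force: [0.0, 0.9, 0.0]
grip_width: -0.0
```

Run:
```python
from h import *
o,y=where()
plan([lev(.012,.237),lev(.012,.21),lev(.012,.19)])
cv2.imwrite("pics/scene7.png",cv2.resize(bot.camera("scene")[130:330,190:430,::-1],None,fx=3,fy=3))
```

```text
7.52 [0.5586 0.1673 0.4063] yaw 175.2 q [ 0.29  0.4   0.24  1.4  -0.01  0.38] F [0.  0.9 0. ] x [ 0.011 -0.003 -1.   ]
rho 0.01751645129481425 ang 34.11248476023949
[-0.0039, 0.0132, 0.001] [0.003, -0.002, 0.011]
[0.027, 0.0, 0.0] [0.0, 0.0, 0.0]
[0.02, 0.0, 0.0] [0.0, 0.0, 0.0]
```

View pics/scene7.png

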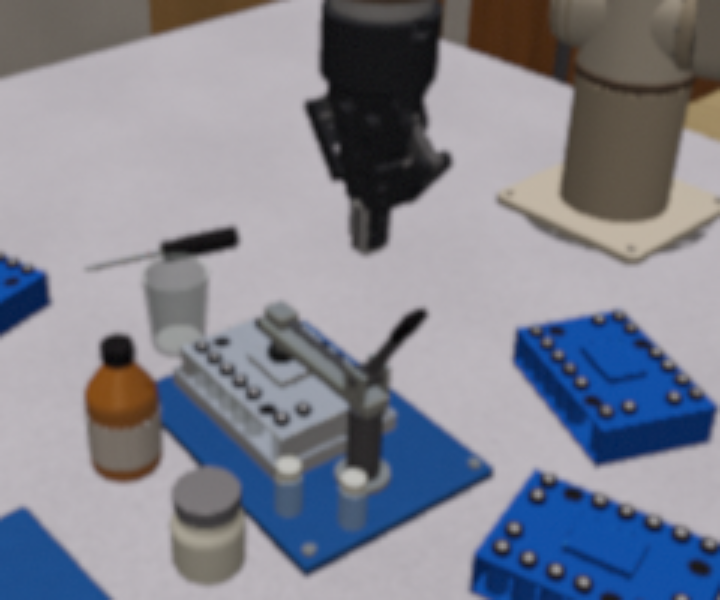

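Emit:
arm_command(moves=[0, 0.012, 0.001, 0, 0, 0.01, 1, 0.02, 0, 0, 0, 0, 0, 1, 0.02, 0, 0, 0, 0, 0, 1, 0, 0, 0, 0, 0, 0, 1])

```text
clock: 7.9
eef_pos: [0.5443, 0.1674, 0.3628]
tool_rot: [-0.477, 0.524, 0.477, 0.52]
ft_force: [-2.0, -0.0, -0.6]
grip_width: 0.0002
```

Run:
```python
from h import *
o,y=where()
pts=[]
for a in np.arange(63,-1,-4.5):
    t=np.deg2rad(a); r=.080; pts.append(lev(r*np.cos(t)-.005*np.sin(t)-.012,.113+r*np.sin(t)+.005*np.cos(t)))
    
plan(pts)
```

```text
7.9 [0.5443 0.1674 0.3628] yaw 174.9 q [ 0.3   0.4   0.12  1.3  -0.    0.39] F [-2.  -0.  -0.6] x [-0.005 -0.003 -1.   ]
rho 0.009893319057770925 ang 89.10146884380733
[0.0032, -0.001, 0.01] [-0.002, -0.004, -0.004]
[0.0027, 0.0, 0.0057] [0.0, 0.0, 0.0]
[0.0032, 0.0, 0.0054] [0.0, 0.0, 0.0]
[0.0036, 0.0, 0.0052] [0.0, 0.0, 0.0]
[0.004, 0.0, 0.0049] [0.0, 0.0, 0.0]
[0.0043, 0.0, 0.0046] [0.0, 0.0, 0.0]
[0.0047, 0.0, 0.0042] [0.0, 0.0, 0.0]
[0.005, 0.0, 0.0038] [0.0, 0.0, 0.0]
[0.0053, 0.0, 0.0034] [0.0, 0.0, 0.0]
[0.0055, 0.0, 0.003] [0.0, 0.0, 0.0]
[0.0058, 0.0, 0.0025] [0.0, 0.0, 0.0]
[0.0059, 0.0, 0.0021] [0.0, 0.0, 0.0]
[0.0061, 0.0, 0.0016] [0.0, 0.0, 0.0]
[0.0062, 0.0, 0.0011] [0.0, 0.0, 0.0]
[0.0063, 0.0, 0.0006] [0.0, 0.0, 0.0]
```

Emit:
arm_command(moves=[0.003, -0.001, 0.01, 0, -0.004, -0.004, 1, 0.0027, 0, 0.0057, 0, 0, 0, 1, 0.003, 0, 0.0054, 0, 0, 0, 1, 0.0036, 0, 0.005, 0, 0, 0, 1, 0.004, 0, 0.005, 0, 0, 0, 1, 0.0043, 0, 0.0046, 0, 0, 0, 1, 0.0047, 0, 0.004, 0, 0, 0, 1])

```text
clock: 8.48
eef_pos: [0.5469, 0.2091, 0.3405]
tool_rot: [-0.478, 0.522, 0.476, 0.523]
ft_force: [-1.2, -1.6, 1.6]
grip_width: -0.0001
```

Run:
```python
from h import *
o,y=where()
print((o["eef_pos"][:2]-POST)@L, o["eef_pos"][2]-.173)
cv2.imwrite("pics/scene8.png",cv2.resize(bot.camera("scene")[130:330,190:430,::-1],None,fx=3,fy=3))
```

```text
8.48 [0.5469 0.2091 0.3405] yaw 174.8 q [ 0.37  0.44  0.12  1.25 -0.    0.46] F [-1.2 -1.6  1.6] x [ 0.003 -0.001 -1.   ]
rho 0.05165183762026011 ang 86.94398704869762
0.05162791198397643 0.1675137611305873
```

View pics/scene8.png

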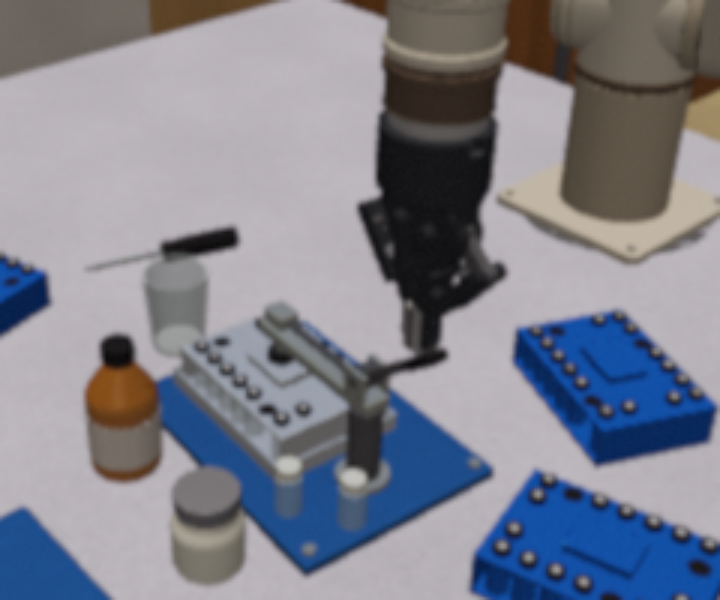

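Emit:
arm_command(moves=[0.005, 0, 0.0025, 0, 0, 0, 1, 0.0055, 0, 0.002, 0, 0, 0, 1, 0.0055, 0, 0.002, 0, 0, 0, 1, 0.0055, 0, 0.002, 0, 0, 0, 1, 0.006, 0, 0.0015, 0, 0, 0, 1, 0.006, 0, 0.0015, 0, 0, 0, 1])

```text
clock: 9.03
eef_pos: [0.5489, 0.2247, 0.3055]
tool_rot: [-0.477, 0.518, 0.477, 0.525]
ft_force: [-0.7, 0.4, 1.8]
grip_width: 0.0004
```

Run:
```python
from h import *
o,y=where()
print((o["eef_pos"][:2]-POST)@L, o["eef_pos"][2]-.173)
```

```text
9.03 [0.5489 0.2247 0.3055] yaw 174.9 q [0.39 0.48 0.08 1.17 0.   0.48] F [-0.7  0.4  1.8] x [ 0.007  0.006 -1.   ]
rho 0.06732086468743728 ang 85.93692603760286
0.06731529646929113 0.13245763012654305
```

Emit:
arm_command(moves=[0.005, 0, 0.001, 0, 0, 0, 1, 0.005, 0, 0.001, 0, 0, 0, 1, 0.004, 0, 0.001, 0, 0, 0, 1])

```text
clock: 9.28
eef_pos: [0.5493, 0.2275, 0.2903]
tool_rot: [-0.478, 0.519, 0.477, 0.525]
ft_force: [-9.6, -7.1, 35.3]
grip_width: -0.0
```

Run:
```python
from h import *
o,y=where()
print((o["eef_pos"][:2]-POST)@L, o["eef_pos"][2]-.173)
```

```text
9.28 [0.5493 0.2275 0.2903] yaw 174.9 q [0.39 0.49 0.07 1.14 0.   0.48] F [-9.6 -7.1 35.3] x [ 0.008  0.004 -1.   ]
rho 0.07021894393919467 ang 85.75698524177201
0.07021562604151346 0.1173369174319247
```

35 N at tip height 117 mm, which is where the level lever should stop. I'll lift off and check.

Emit:
arm_command(moves=[-0.004, 0, 0, 0, 0, 0, 1, -0.02, 0, 0, 0, 0, 0, 1, -0.035, 0, 0, 0, 0, 0, 1, -0.035, 0, 0, 0, 0, 0, 1, -0.03, 0.02, 0, 0, 0, 0, 1, -0.02, 0.035, 0, 0, 0, 0, 1, 0, 0.04, 0, 0, 0, 0, 1, 0, 0.04, 0, 0, 0, 0, 1, 0, 0.04, 0, 0, 0, 0, 1, 0, 0.03, 0, 0, 0, 0, 1, 0, 0, 0, 0, 0, 0, 1])

```text
clock: 10.2
eef_pos: [0.3396, 0.2436, 0.4317]
tool_rot: [-0.476, 0.524, 0.474, 0.524]
ft_force: [-0.4, -0.1, -0.5]
grip_width: 0.0004
```

Run:
```python
from h import *
o,y=where()
im=bot.camera("scene"); cv2.imwrite("pics/scene9f.png",im[:,:,::-1]); cv2.imwrite("pics/scene9.png",cv2.resize(im[180:320,220:400,::-1],None,fx=4,fy=4,interpolation=cv2.INTER_CUBIC))
im=bot.camera("top"); cv2.imwrite("pics/top9f.png",im[:,:,::-1]);cv2.imwrite("pics/top9.png",cv2.resize(im[130:255,180:340,::-1],None,fx=4.5,fy=4.5,interpolation=cv2.INTER_CUBIC))
c=bot.get_calibration("scene")
for z,n in [(.113,"tip level")]:
    print(n,(proj(c,[*(POST+.097*L),z])-[220,180])*4, "hinge",(proj(c,[*POST,z])-[220,180])*4)
```

```text
10.2 [0.3396 0.2436 0.4317] yaw 174.4 q [ 0.62  0.07 -0.13  1.37 -0.    0.72] F [-0.4 -0.1 -0.5] x [ 0.002 -0.002 -1.   ]
rho 0.22190716246677772 ang 157.17877328201553
tip level [488.15743272 387.92004904] hinge [370.20829647 296.28236872]
```

View pics/scene9.png

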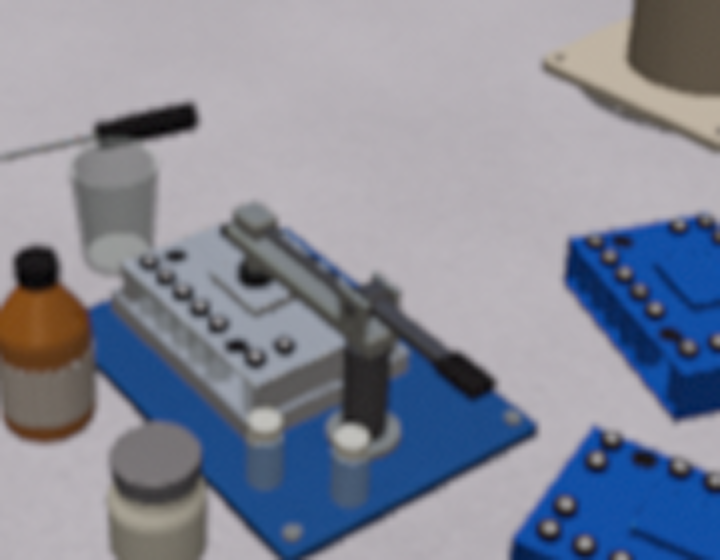

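View pics/top9.png

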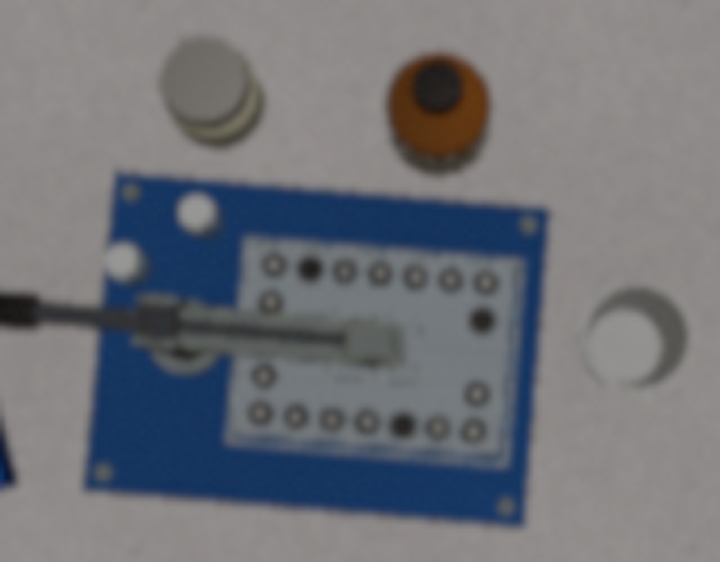

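Run:
```python
import cv2,numpy as np
a=cv2.imread("pics/top6.png");b=cv2.imread("pics/top9f.png");z=cv2.imread("pics/top0.png")
g=lambda i:cv2.cvtColor(i,cv2.COLOR_BGR2GRAY).astype(np.float32)
def sh(p,q,r0,r1,c0,c1): return cv2.phaseCorrelate(g(p)[r0:r1,c0:c1],g(q)[r0:r1,c0:c1],cv2.createHanningWindow((c1-c0,r1-r0),cv2.CV_32F))
print("housing",sh(a,b,196,216,250,276))
print("rack right",sh(z,b,185,238,272,302),"rack bottom",sh(z,b,215,245,235,300))
d=cv2.absdiff(g(z),g(b)); ys,xs=np.where(d>25); 
m=(d>25).astype(np.uint8); n,_,s,c=cv2.connectedComponentsWithStats(m)
print([x.tolist() for x in s[1:] if x[4]>4])
```

```text
housing ((0.37960875716140485, 0.1406827026916435), 1.041339240250764)
rack right ((-0.08367960481268, -0.0884894003602632), 0.8518653245619786) rack bottom ((0.013951445875385105, 0.08992093168355275), 0.8357403627148381)
[[201, 175, 12, 17, 128], [174, 194, 29, 10, 202], [211, 195, 6, 3, 16], [221, 199, 5, 9, 24], [228, 198, 4, 4, 10], [209, 201, 2, 3, 5], [232, 201, 37, 11, 163], [219, 207, 3, 3, 7], [216, 209, 3, 3, 6], [213, 210, 7, 30, 75], [220, 213, 7, 27, 94], [218, 240, 13, 16, 158], [17, 288, 161, 132, 10588], [0, 322, 15, 17, 85], [490, 361, 70, 59, 2542], [228, 390, 58, 30, 758]]
```

Run:
```python
from workcell import bot
print(bot.job_done())
```

```text
the job is handed in; nothing more can be done
None
```

The rack is clamped and the job is handed in, at about 10.3 s on the robot's clock, with the arm clear of everything.

**Strap:** I pushed it round with closed fingers until the fingertips stalled at 12–14 N against its stop. The top view then put it at 265.3° in the world, with the station's -y at 265.1°, so it is closed to within measuring error. It showed no significant shift after the lever was pressed.

**Lever:** I pressed it only after the strap was closed. It met its stop at 35 N, with the fingertips 117 mm above the bench, where a level lever should stop. In the last scene picture the paddle's end is within a pixel of where a fully down lever should be.

**Surroundings:** Comparing the first and last top views, the rack edges shifted less than 0.1 px. The only clear differences were the strap, the lever and the robot.

**What I could not check directly:**
- **Foot on the pad:** I inferred this from the lever being fully down and the strap closed, as the views do not show the contact itself.
- **Force margin:** the 35 N reading at the lever's stop is close to the 40 N limit for the arm and gripper body, though it was taken through the fingertips.

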